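# Clamp a reagent bottle with a torque-limiting handle

## Robot

A 7-joint arm with a two-finger parallel gripper is mounted at the origin on a cart in front of the work surface, level with it; the furniture and walls round the work are solid. World frame = base frame: x ahead of the robot, y to its left, z up, the work surface at z = 0. Lengths are in mm, angles in rad, forces in N, time in s.
With the tool pointing down it reaches from about 400 to 875 mm from the base axis. Payload 4.4 kg.
Tool frame: the origin (TCP) lies at the very end of the fingers, on their centre line; the grasp point (between the pads) lies 19 mm behind it (ctrl.grip_depth is the distance from the TCP to the grasp point, in mm); z points along the fingers, x is the direction in which the jaws open and shut, and the axes are right-handed (so a half turn about z gives the same grasp; the last joint's range is limited). The gripper opens to 85 mm and grips with 20 to 120 N. Pads are 22 mm wide; open, the fingers measure 114 mm over their backs; the gripper's body (76 mm by 85 mm) begins 54 mm behind the grasp point. The pads swing forward as they close: fully open they stand 13 mm farther back than shut.
Start: joints at [-1.323, 0.628, 0.038, 1.517, -0.027, 0.996, -0.02], TCP at [200.615, 618.281, 231.313] pointing down, gripper open.
Joint ranges: [-3.06, 3.06], [-0.37, 2.12], [-1.25, 1.32], [0.18, 2.47], [-1.1, 4.24], [0.23, 1.98], [-2.94, 2.94]. Speed limits (rad/s): [2.57, 2.57, 3.14, 3.14, 3.14, 3.14, 3.14].

## Interface

Orientations are given as [roll, pitch, yaw] about the fixed x, y, z axes, in that order (R = Rz(yaw) Ry(pitch) Rx(roll)).
In Python, from cell import ctrl gives the robot as it stands.
- The arm moves only by the shell command python3 -m creep 'ROWS'. ROWS is JSON, a list of rows, each an object with "hand": the opening, from 0 (shut) to 1 (fully open); "travel": the shift along the tool's x, y, z in cm, a list of three; "angular": the turn, a rotation vector about the tool's x, y, z in degrees, a list of three. In form: [{"hand": hand, "travel": [tx, ty, tz], "angular": [rx, ry, rz]}, ...]. A call has 1 to 20 rows; each row is the pose to reach, as a shift and turn from the pose measured when the call began, along the tool's axes at that moment; what a row does not reach only later rows make up. A row lasts 1/10 s, in which the tool goes at most 50 mm and 8.59 degrees, less where a joint would pass 70% of its speed; a pose out of reach is approached as far as the arm can. A call with a gripper value outside its range is refused whole. The fingers move at their own pace and stop on an object; the grip force is fixed at half the most. Time passes only in rows, so rows that repeat a pose let the fingers close. It gives the time, the measured TCP pose, the force and the opening at its end, in the units of the state.
- ctrl.read_state(): the state, without advancing time (a new reading comes with each control period).
- ctrl.get_image(name): name is "side" or "top"; returns a dict with "frame" (420x560x3 uint8, red, green, blue), "fx", "fy", "cx", "cy" (pixels), "D" ([k1, k2, p1, p2, k3] as OpenCV has them; the pictures are not rectified), "origin" and "orientation" of the camera in the world. Camera axes: x right, y down, z forward; pixel columns grow to the right and rows downward; lengths in mm; the calibration is good to about 2 mm. A picture is of the moment at which its call begins. There is no depth.
- ctrl.finish_job(): hands the job in, once; it reports no verdict.
Trained networks look in the newest picture that a camera, given by its name, has taken for a name from the list of things; names that differ only in an ending like _2 or _b are one class to them, and where a whole thing is asked for, a point or a joint stands for the part that bears it (a point fixed in the world has none). Each returns a list of dicts, best first, with "confidence" (0 to 1); they miss things now and then, are a little off and sometimes report something else, mostly with a low value. They report only what shows in the picture. A call takes as long as a camera call. They do not tell look-alikes from the thing itself.
- ctrl.regions_of(camera, thing): "region" (420x560 bool, what is visible of it).
- ctrl.spot_point(camera, thing): "at" ([x, y, z] in mm, in world coordinates, good to about 4 mm: a listed point, or the origin of a listed thing).
The state is a dict: "clock": time; "qpos": joint angles; "qd": joint speeds; "tau": joint torques, N m; "eef_pos": TCP position; "tool_rot": TCP orientation; "force": force on the tool from outside, world axes, zero at the start; "torque": the same for the moment, N m; "width": finger opening in mm.
Only numpy, scipy, OpenCV 4.12 (cv2) and the standard library are available. Lean on these libraries where they do the work, as an engineer would, in place of code of your own. Each camera call takes 0.05 s, during which the arm holds its last target. There are 200 camera calls.

## Task

Stand the small reagent bottle upright on the bed of the bottle clamp, between the open jaw and the vee stop, and let it go. Then turn the clamp's torque-limiting handle clockwise (seen from above) until it slips, and stop as soon as it has slipped, so that the jaw holds the bottle firmly and upright in the vee. Leave the other things on the worktop where they stand.

Things in the scene. Friction and masses are not known exactly. Their poses are not given: they have to be found in the camera images.
- bottle_center (a point): The small reagent bottle with a plain pale cap, the smallest bottle on the worktop, standing at the front right: round body 48 mm across and about 60 mm high under a 28 mm cap, 76 mm high over all, 0.18 to 0.3 kg. The point lies on its axis, half-way up (38 mm above its underside); z is its axis, up.
- clamp: The bottle clamp, a fixed fixture with a grey bed 116 mm (its x) by 255 mm (its y, from -140 to +115 mm). Origin on the worktop; the bed's top is 30 mm above it. Its y axis is the clamping direction: the jaw travels on the bed along +y towards the vee stop. The round column with the handle stands at y = -105 mm.
- clamp_jaw: The clamp's moving jaw, 44 mm wide and 28 mm high, driven by the handle. The point lies on the bed, mid-width, 1 mm in front of the jaw's face; y is its travel. While the clamp is open, the bottle has 10 to 30 mm of play between jaw and vee. Turning the handle clockwise seen from above closes the jaw.
- nest (a point): On the vee stop, a metal block 28 mm high, bolted to the bed at a place along y that varies: the point on the bed's top where the bottle's axis comes when the bottle is fully home in the vee. Axes as the clamp's. The vee opens towards -y: a bottle set 5 mm towards -y of the point stands free, and the jaw pushes it home. Along x both its sides are open for fingers.
- post (a point): The handle's upright black grip post, 15 mm thick and 52 mm long, at the end of a crank arm; its axis is 95 mm from the handle's axis. The point lies on the post's axis, 20 mm below its top, 26 mm above the arm's upper side and 124 mm above the worktop. x points outward along the arm, z up. It may turn 0.4 to 1.3 rad before it slips; how far is not known beforehand.
- collar (a point): Centre of the steel collar (44 mm across) under the handle's hub, on the handle's vertical axis, 80 mm above the worktop. It turns with the jaw drive. Its x is parallel to the post's x (white lines on hub and collar meet) until the clutch between them slips; the angle between them is the slip. The slip stays when the handle is let go.
- handle: The crank handle with its clutch; origin on its axis, 76 mm above the worktop, x along the arm. It runs with 2 to 6 N at the post; when the jaw is tight the force rises within some mm to 8.5 to 11 N, where the clutch slips and the force stays the same. Stop once it has slipped clearly (about 0.15 rad): 0.3 rad of slip is overrun, and at 0.45 rad there is a solid stop.
- bottle: The same small bottle; origin at the centre of its underside.
- big_bottle: Bystander: a larger reagent bottle, 52 mm across and 86 mm high, near the right edge. Origin at the centre of its underside.
- tape_roll: Bystander: roll of tape lying flat, 73 mm across and 19 mm high, behind the clamp. Origin at the centre of its underside.
- dish: Bystander: small culture dish, 58 mm across and 14 mm high, at the front edge. Origin at the centre of its underside.
Mind the look-alikes: they are no part of the job. What is shaped like the bottle but yellow is not meant.

How it is judged (in metres and radians):
On the way, in this order (a step that is already met when the one before it is completed fails the run):
1. the bottle stands upright on the bed between jaw and vee stop, let go (horizontal distance between bottle_center and nest below 0.03 m and angle between bottle_center's own z axis and vertical below 0.08 rad and z of bottle_center in the frame of nest between 0.033 and 0.043 m and contact force between the fingers and bottle below 0.1 N), for 0.2 s.
2. the handle has been turned until its clutch slipped, with the jaw tight on the bottle (angle between the x axis of post and the x axis of collar, either way round above 0.06 rad and contact force between clamp_jaw and bottle above 8 N), for 0.1 s.
At the end, for the whole second after the job is handed in: The bottle stands upright (within 0.08 rad) on the bed, its axis within 5 mm of the nest point in the vee, at rest and held by the jaw with more than 4 N; the handle's clutch has slipped by 0.05 to 0.3 rad, and the handle is let go (horizontal distance between bottle_center and nest below 0.005 m and angle between bottle_center's own z axis and vertical below 0.08 rad and z of bottle_center in the frame of nest between 0.033 and 0.043 m and contact force between clamp_jaw and bottle above 4 N and angle between the x axis of post and the x axis of collar, either way round between 0.05 and 0.3 rad and linear speed of bottle below 0.01 m/s); the robot touches nothing.
It fails at once if the handle is turned on past the slip by more than 0.3 rad (angle between the x axis of post and the x axis of collar, either way round above 0.3 rad).
It fails at once if the bottle is crushed: more than 40 N from the jaw (contact force between clamp_jaw and bottle above 40 N).
It fails at once if the bottle is tipped over (more than 0.6 rad) (angle between bottle_center's own z axis and vertical above 0.6 rad).
It fails at once if another thing on the worktop is shifted by more than 30 mm (distance of any of big_bottle, tape_roll, dish from where it was at the start of the episode above 0.03 m).
It also fails if it takes over 64 s, if anything falls off the work surface, if the arm or the gripper's body presses on something with over 40 N, if the wrist force passes 120 N, or if a joint passes its speed limit or range.

## Working session

There is one attempt and no reset: what is moved stays moved. The work goes in short steps, Python scripts to look and compute and a shell command to move; the robot and the scene stay as the last step left them, time stands still between calls to the robot, and variables do not carry over. Pictures are saved under pics/ and viewed, about 8 in all and at most 12, crops included, and the job is handed in when it is done.

```bash
mkdir -p pics; ls; cat > h.py <<'E'
from cell import ctrl
import numpy as np, cv2
from scipy.spatial.transform import Rotation as R
def snap(cam,name,crop=None,s=1):
    d=ctrl.get_image(cam); f=d["frame"][:,:,::-1].copy()
    if crop: x0,y0,x1,y1=crop; f=f[y0:y1,x0:x1]
    if s!=1: f=cv2.resize(f,None,fx=s,fy=s,interpolation=cv2.INTER_CUBIC)
    cv2.imwrite(f"pics/{name}.png",f); return d
def rot(o):
    o=np.array(o,float)
    return o if o.shape==(3,3) else (R.from_euler('xyz',o) if o.size==3 else R.from_quat(o)).as_matrix()
def px2z(d,uv,z):
    K=np.array([[d["fx"],0,d["cx"]],[0,d["fy"],d["cy"]],[0,0,1.]])
    n=cv2.undistortPoints(np.array([[uv]],float),K,np.array(d["D"],float))[0,0]
    r=rot(d["orientation"])@np.array([n[0],n[1],1]); o=np.array(d["origin"],float)
    return o+r*(z-o[2])/r[2]
def proj(d,p):
    K=np.array([[d["fx"],0,d["cx"]],[0,d["fy"],d["cy"]],[0,0,1.]])
    M=rot(d["orientation"]).T; o=np.array(d["origin"],float)
    return cv2.projectPoints(np.array([p],float),cv2.Rodrigues(M)[0],-M@o,K,np.array(d["D"],float))[0][0,0]
def st():
    s=ctrl.read_state(); print({k:np.round(s[k],3).tolist() for k in("clock","qpos","eef_pos","tool_rot","force","width")}); return s
E
python3 - <<'E'
from h import *
st()
d={c:snap(c,c+"1") for c in("side","top")}
for c in d: print(c,d[c]["origin"],d[c]["orientation"],d[c]["fx"])
im=np.vstack
for t in["bottle","bottle_center","clamp","clamp_jaw","nest","post","collar","handle","big_bottle","tape_roll","dish"]:
    for c in d:
        print(t,c,[(np.round(r["at"]).tolist(),round(r["confidence"],2),proj(d[c],r["at"]).round().tolist()) for r in ctrl.spot_point(c,t)])
E
```

```text
pics
{'clock': 0.0, 'qpos': [-1.323, 0.629, 0.038, 1.518, -0.027, 0.996, -0.02], 'eef_pos': [200.43, 617.672, 230.408], 'tool_rot': [3.142, 0.002, 1.257], 'force': [0.26, -0.424, -0.159], 'width': 85.462}
side [319.57904612 568.03019822 491.21459785] [-2.05414736 -0.01133001 -2.80194089] 401.5359503424751
top [ 371.21671026 -145.13887131 1245.33352629] [-2.97035768  0.01153622 -1.57521003] 523.3477443653718
bottle side [([399.0, -257.0, -4.0], 0.9, [369.0, 245.0]), ([545.0, -68.0, 2.0], 0.68, [283.0, 275.0]), ([501.0, -317.0, 9.0], 0.57, [333.0, 222.0])]
bottle top [([491.0, -314.0, -2.0], 0.96, [351.0, 244.0]), ([402.0, -256.0, 2.0], 0.56, [328.0, 281.0])]
bottle_center side [([495.0, -315.0, 40.0], 0.72, [336.0, 211.0]), ([401.0, -258.0, 41.0], 0.71, [370.0, 228.0])]
bottle_center top [([403.0, -260.0, 38.0], 0.64, [331.0, 280.0]), ([497.0, -320.0, 38.0], 0.58, [356.0, 239.0])]
clamp side [([544.0, -69.0, 3.0], 0.96, [284.0, 274.0]), ([543.0, -170.0, 80.0], 0.47, [300.0, 220.0])]
clamp top [([545.0, -65.0, -1.0], 0.89, [247.0, 222.0])]
clamp_jaw side [([548.0, -62.0, 29.0], 0.77, [
[... 252 characters left out ...]
.0, -153.0, 121.0], 0.81, [256.0, 199.0])]
post top [([632.0, -148.0, 123.0], 0.91, [281.0, 174.0])]
collar side [([543.0, -169.0, 76.0], 0.68, [300.0, 221.0])]
collar top [([541.0, -170.0, 74.0], 0.64, [291.0, 219.0])]
handle side [([542.0, -166.0, 74.0], 0.57, [300.0, 223.0])]
handle top [([544.0, -178.0, 75.0], 0.95, [294.0, 217.0])]
big_bottle side [([650.0, -369.0, 1.0], 0.79, [284.0, 206.0])]
big_bottle top []
tape_roll side [([745.0, -32.0, 2.0], 0.61, [189.0, 264.0])]
tape_roll top [([745.0, -30.0, 2.0], 0.87, [233.0, 142.0]), ([650.0, -360.0, -1.0], 0.55, [368.0, 178.0])]
dish side [([373.0, -71.0, -3.0], 0.71, [367.0, 294.0])]
dish top [([380.0, -69.0, -0.0], 0.95, [248.0, 291.0])]
```

```bash
python3 - <<'E'
import cv2,numpy as np
a=cv2.imread('pics/side1.png')[150:350,150:450];b=cv2.imread('pics/top1.png')[110:310,170:420]
a=cv2.resize(a,None,fx=1.5,fy=1.5);b=cv2.resize(b,None,fx=1.5,fy=1.5)
cv2.imwrite('pics/both1.png',cv2.resize(np.hstack([a,b]),(800,int(800*300/825))))
a=cv2.imread('pics/side1.png')[150:350,150:450];b=cv2.imread('pics/top1.png')[110:310,170:420]
c=np.zeros((600,800,3),np.uint8);a=cv2.resize(a,(450,300));b=cv2.resize(b,(375,300));c[:300,:450]=a;c[300:,:375]=b
cv2.imwrite('pics/both1.png',c)
E
```

```text
(no output)
```

View pics/both1.png

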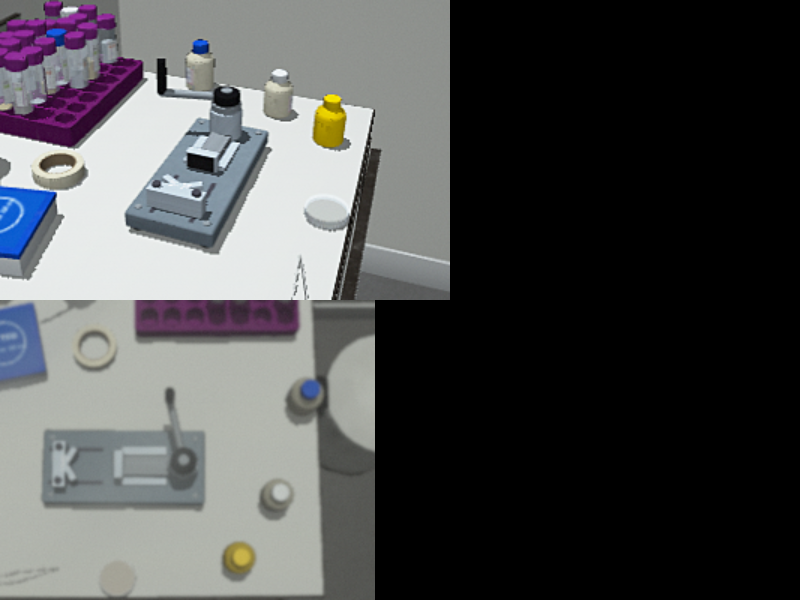

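View pics/side1.png

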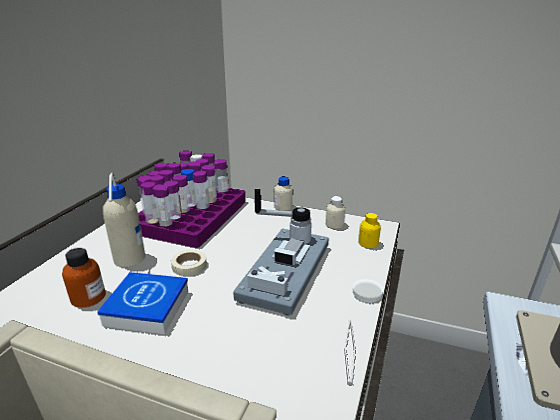

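The pictures agree with the networks: the small pale bottle is at side px (336,212), the yellow decoy at (370,230), and the clamp lies along world y with the vee towards +y. The post is at (635,-150). I'll move over, going around the base.

```bash
python3 -m creep '[{"hand":1,"travel":[-5,9,-7],"angular":[0,0,8]},{"hand":1,"travel":[-10,18,-7],"angular":[0,0,16]},{"hand":1,"travel":[-15,28,-7],"angular":[0,0,24]},{"hand":1,"travel":[-20,38,-7],"angular":[0,0,30]},{"hand":1,"travel":[-24,45.6,-7],"angular":[0,0,36]},{"hand":1,"travel":[-24,45.6,-7],"angular":[0,0,36]},{"hand":1,"travel":[-24,45.6,-7],"angular":[0,0,36]},{"hand":1,"travel":[-24,45.6,-7],"angular":[0,0,36]},{"hand":1,"travel":[-24,45.6,-7],"angular":[0,0,36]},{"hand":1,"travel":[-24,45.6,-7],"angular":[0,0,36]},{"hand":1,"travel":[-46.4,57,-7],"angular":[0,0,72]},{"hand":1,"travel":[-46.4,57,-7],"angular":[0,0,72]},{"hand":1,"travel":[-46.4,57,-7],"angular":[0,0,72]},{"hand":1,"travel":[-46.4,57,-7],"angular":[0,0,72]},{"hand":1,"travel":[-46.4,57,-7],"angular":[0,0,72]},{"hand":1,"travel":[-46.4,57,-7],"angular":[0,0,72]},{"hand":1,"travel":[-79.8,57,3],"angular":[0,0,72]},{"hand":1,"travel":[-79.8,57,3],"angular":[0,0,72]},{"hand":1,"travel":[-79.8,57,3],"angular":[0,0,72]},{"hand":1,"travel":[-79.8,57,3],"angular":[0,0,72]}]'; python3 -c "
from h import *; st()"
```

```text
clock: 3.2
eef_pos: [539.8, -182.7, 243.6]
tool_rot: [3.142, -0.001, 0.001]
force: [1.2, -0.1, 0.6]
width: 85.2
{'clock': 3.2, 'qpos': [-0.002, 0.53, 0.431, 1.74, -0.267, 0.929, 0.539], 'eef_pos': [539.816, -182.726, 243.623], 'tool_rot': [3.142, -0.001, 0.001], 'force': [1.205, -0.106, 0.551], 'width': 85.223}
```

```bash
python3 -m creep '[{"hand":1,"travel":[-2,6,0],"angular":[0,0,0]},{"hand":1,"travel":[-4.4,10,3],"angular":[0,0,0]},{"hand":1,"travel":[-4.4,13.4,7],"angular":[0,0,0]},{"hand":1,"travel":[-4.4,13.4,11],"angular":[0,0,0]},{"hand":1,"travel":[-4.4,13.4,13],"angular":[0,0,0]},{"hand":1,"travel":[-4.4,13.4,13],"angular":[0,0,0]}]'; python3 - <<'E'
from h import *
s=st()
d=snap("side","s2",(260,130,440,290),4)
for t in["bottle","bottle_center"]:
    for c in("side","top"): 
        if c=="top": ctrl.get_image(c)
        print(t,c,[(np.round(r["at"]).tolist(),round(r["confidence"],2)) for r in ctrl.spot_point(c,t)])
# silhouette center from region, side
for r in ctrl.regions_of("side","bottle"):
    m=r["region"]; v,u=np.nonzero(m); print(r["confidence"],u.min(),u.max(),v.min(),v.max(), m.sum())
for p in[(496,-317,0),(496,-317,76),(496,-317,38),s["eef_pos"]]: print(p,proj(d,p))
E
```

```text
clock: 3.8
eef_pos: [493.4, -315.8, 110.1]
tool_rot: [-3.138, 0.006, -0.0]
force: [-0.9, 0.2, -0.0]
width: 85.5
{'clock': 3.8, 'qpos': [0.31, 0.723, 0.341, 1.809, -0.36, 0.678, 0.856], 'eef_pos': [493.388, -315.788, 110.072], 'tool_rot': [-3.138, 0.006, -0.0], 'force': [-0.936, 0.218, -0.006], 'width': 85.458}
bottle side [([500.0, -318.0, 2.0], 0.95), ([400.0, -259.0, -2.0], 0.76)]
bottle top []
bottle_center side [([405.0, -258.0, 40.0], 0.6), ([493.0, -314.0, 41.0], 0.57)]
bottle_center top []
0.87 358 380 213 247 650
0.75 324 344 196 228 545
(496, -317, 0) [334.38113095 224.81660226]
(496, -317, 76) [336.45880503 197.69575958]
(496, -317, 38) [335.4047614  211.49371257]
[ 493.38830015 -315.78802679  110.07238002] [338.37717483 185.24272955]
```

View pics/s2.png

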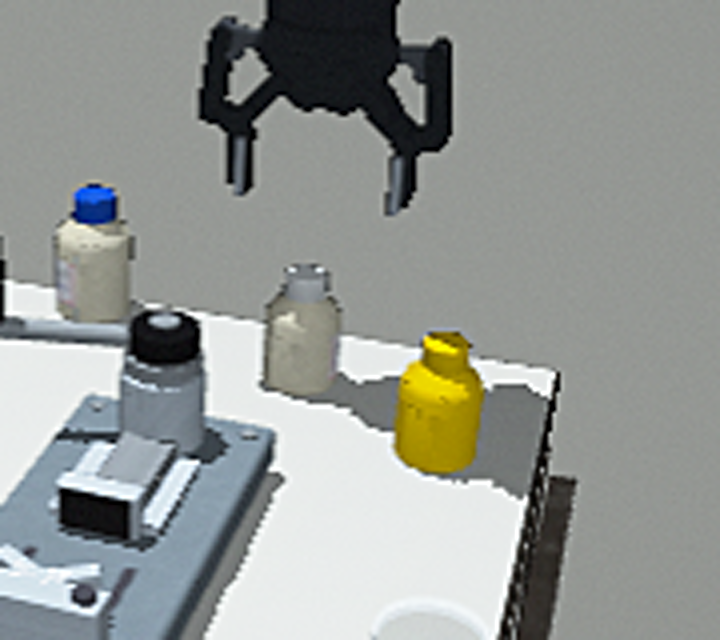

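The bottle's cap is at side px (337,200), under the open fingers, which agrees with (497,-317). I'll descend and grip.

```bash
python3 -m creep '[{"hand":1,"travel":[0.3,0.1,2],"angular":[0,0,0]},{"hand":1,"travel":[0.3,0.1,5],"angular":[0,0,0]},{"hand":1,"travel":[0.3,0.1,7.5],"angular":[0,0,0]},{"hand":1,"travel":[0.3,0.1,9],"angular":[0,0,0]},{"hand":1,"travel":[0.3,0.1,9],"angular":[0,0,0]},{"hand":1,"travel":[0.3,0.1,9],"angular":[0,0,0]},{"hand":0,"travel":[0.3,0.1,9],"angular":[0,0,0]},{"hand":0,"travel":[0.3,0.1,9],"angular":[0,0,0]},{"hand":0,"travel":[0.3,0.1,9],"angular":[0,0,0]},{"hand":0,"travel":[0.3,0.1,9],"angular":[0,0,0]},{"hand":0,"travel":[0.3,0.1,9],"angular":[0,0,0]},{"hand":0,"travel":[0.3,0.1,9],"angular":[0,0,0]},{"hand":0,"travel":[0.3,0.1,9],"angular":[0,0,0]},{"hand":0,"travel":[0.3,0.1,9],"angular":[0,0,0]}]'; python3 -c "
from h import *; st()"
```

```text
clock: 5.6
eef_pos: [500.3, -318.2, 26.4]
tool_rot: [3.14, -0.004, 0.002]
force: [-2.4, 0.3, 7.7]
width: 44.9
{'clock': 5.6, 'qpos': [0.354, 0.849, 0.267, 1.831, -0.418, 0.513, 0.903], 'eef_pos': [500.287, -318.17, 26.39], 'tool_rot': [3.14, -0.004, 0.002], 'force': [-2.431, 0.322, 7.708], 'width': 44.909}
```

Width is 45 rather than 48 mm with a 7.7 N upward force, so the grip is probably on the shoulder. I'll reopen, go lower and grip again.

```bash
python3 -m creep '[{"hand":1,"travel":[0,0,0],"angular":[0,0,0]},{"hand":1,"travel":[0,0,0],"angular":[0,0,0]},{"hand":1,"travel":[0,0,0],"angular":[0,0,0]},{"hand":1,"travel":[0,0,0],"angular":[0,0,0]},{"hand":1,"travel":[-0.2,0,1],"angular":[0,0,0]},{"hand":1,"travel":[-0.2,0,1],"angular":[0,0,0]}]'; python3 -c "
from h import *; st()
for c in ('side','top'):
  ctrl.get_image(c)
  print([(np.round(r['at']).tolist(),round(r['confidence'],2)) for r in ctrl.spot_point(c,'bottle')])
snap('side','s3',(290,170,390,250),7)"
```

```text
clock: 6.2
eef_pos: [497.1, -317.5, 14.9]
tool_rot: [-3.141, -0.001, 0.001]
force: [-0.6, -0.4, -0.4]
width: 85.3
{'clock': 6.2, 'qpos': [0.363, 0.865, 0.256, 1.839, -0.424, 0.49, 0.91], 'eef_pos': [497.078, -317.515, 14.924], 'tool_rot': [-3.141, -0.001, 0.001], 'force': [-0.611, -0.366, -0.411], 'width': 85.315}
[([500.0, -318.0, 5.0], 0.89), ([400.0, -255.0, -2.0], 0.88)]
[]
```

View pics/s3.png

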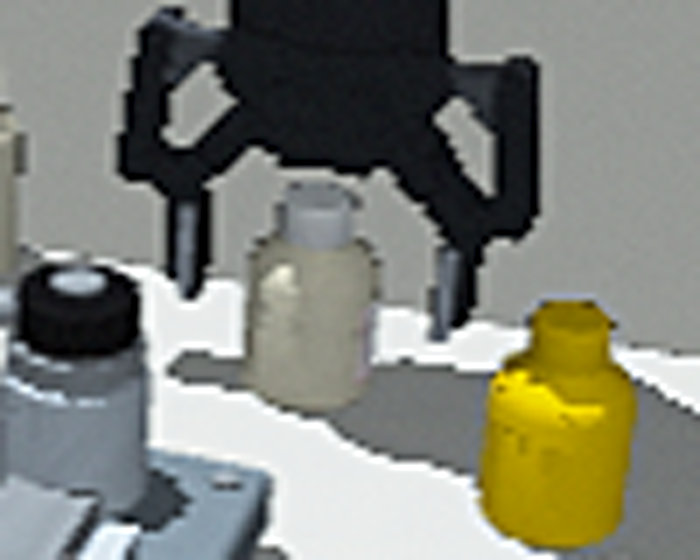

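The bottle stands upright between the fingers (crop px 315,300), and the tips are now lower. I'll grip here.

```bash
python3 -m creep '[{"hand":0,"travel":[0,0,0],"angular":[0,0,0]},{"hand":0,"travel":[0,0,0],"angular":[0,0,0]},{"hand":0,"travel":[0,0,0],"angular":[0,0,0]},{"hand":0,"travel":[0,0,0],"angular":[0,0,0]},{"hand":0,"travel":[0,0,0],"angular":[0,0,0]},{"hand":0,"travel":[0,0,0],"angular":[0,0,0]},{"hand":0,"travel":[0,0,0],"angular":[0,0,0]},{"hand":0,"travel":[0,0,0],"angular":[0,0,0]}]'; python3 -c "
from h import *; st()"
```

```text
clock: 7.25
eef_pos: [498.7, -318.4, 17.0]
tool_rot: [3.14, -0.004, 0.002]
force: [0.5, -0.2, 5.5]
width: 45.5
{'clock': 7.25, 'qpos': [0.362, 0.863, 0.257, 1.837, -0.423, 0.492, 0.91], 'eef_pos': [498.678, -318.397, 16.984], 'tool_rot': [3.14, -0.004, 0.002], 'force': [0.516, -0.219, 5.483], 'width': 45.506}
```

```bash
python3 -m creep '[{"hand":0,"travel":[0,0,-2],"angular":[0,0,0]},{"hand":0,"travel":[0,0,-5],"angular":[0,0,0]},{"hand":0,"travel":[0,0,-9],"angular":[0,0,0]},{"hand":0,"travel":[0,0,-13],"angular":[0,0,0]},{"hand":0,"travel":[0,0,-17],"angular":[0,0,0]},{"hand":0,"travel":[1,-3,-20],"angular":[0,0,0]},{"hand":0,"travel":[1.5,-7,-20],"angular":[0,0,0]},{"hand":0,"travel":[2,-11,-20],"angular":[0,0,0]},{"hand":0,"travel":[2.5,-15,-20],"angular":[0,0,0]},{"hand":0,"travel":[3,-19,-20],"angular":[0,0,0]},{"hand":0,"travel":[3.5,-23,-20],"angular":[0,0,0]},{"hand":0,"travel":[4.3,-27,-18],"angular":[0,0,0]},{"hand":0,"travel":[4.3,-28.7,-15],"angular":[0,0,0]},{"hand":0,"travel":[4.3,-28.7,-12],"angular":[0,0,0]},{"hand":0,"travel":[4.3,-28.7,-10],"angular":[0,0,0]},{"hand":0,"travel":[4.3,-28.7,-10],"angular":[0,0,0]},{"hand":0,"travel":[4.3,-28.7,-10],"angular":[0,0,0]}]'; python3 - <<'E'
from h import *
s=st()
ctrl.get_image("top"); d=snap("side","s4",(220,150,360,290),4.2)
for t in["bottle","bottle_center","nest","clamp_jaw","clamp"]:
    for c in("side","top"): 
        print(t,c,[(np.round(r["at"]).tolist(),round(r["confidence"],2)) for r in ctrl.spot_point(c,t)])
E
```

```text
clock: 8.95
eef_pos: [540.6, -31.5, 116.7]
tool_rot: [3.14, -0.004, 0.001]
force: [-0.1, -1.2, -2.1]
width: 45.7
{'clock': 8.95, 'qpos': [-0.226, 0.663, 0.354, 1.938, -0.382, 0.603, 0.378], 'eef_pos': [540.596, -31.476, 116.66], 'tool_rot': [3.14, -0.004, 0.001], 'force': [-0.077, -1.181, -2.132], 'width': 45.655}
bottle side [([400.0, -257.0, -3.0], 0.9), ([543.0, -33.0, 102.0], 0.63), ([545.0, -62.0, 30.0], 0.6), ([544.0, -28.0, 29.0], 0.21)]
bottle top [([400.0, -260.0, 4.0], 0.65), ([539.0, -31.0, 95.0], 0.48)]
bottle_center side [([403.0, -257.0, 41.0], 0.76), ([537.0, -27.0, 142.0], 0.6)]
bottle_center top [([400.0, -262.0, 40.0], 0.75), ([540.0, -30.0, 137.0], 0.54), ([544.0, -172.0, 73.0], 0.46)]
nest side [([541.0, -24.0, 30.0], 0.74)]
nest top [([539.0, -30.0, 97.0], 0.31)]
clamp_jaw side [([544.0, -63.0, 30.0], 0.57)]
clamp_jaw top [([541.0, -64.0, 27.0], 0.69)]
clamp side [([546.0, -69.0, -1.0], 0.77)]
clamp top [([545.0, -67.0, -1.0], 0.56)]
```

View pics/s4.png

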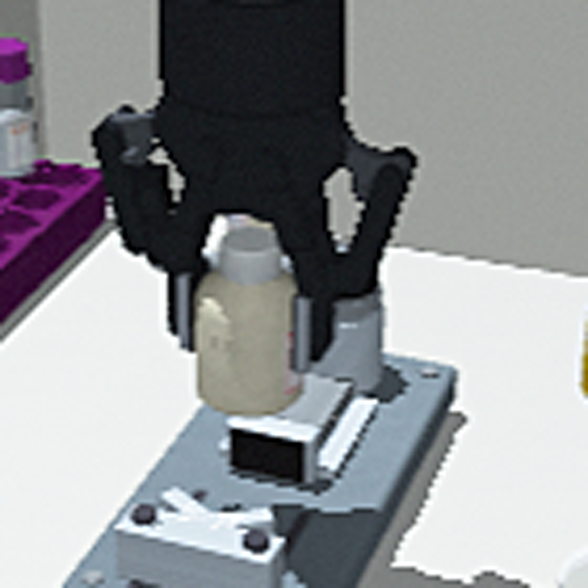

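The bottle is held upright above the bed, with its base at about z 100, and is centred between jaw and vee. I'll lower it.

```bash
python3 -m creep '[{"hand":0,"travel":[0.1,0,2],"angular":[0,0,0]},{"hand":0,"travel":[0.1,0,4],"angular":[0,0,0]},{"hand":0,"travel":[0.1,0,5.5],"angular":[0,0,0]},{"hand":0,"travel":[0.1,0,6.3],"angular":[0,0,0]},{"hand":0,"travel":[0.1,0,6.6],"angular":[0,0,0]},{"hand":0,"travel":[0.1,0,6.8],"angular":[0,0,0]},{"hand":0,"travel":[0.1,0,6.8],"angular":[0,0,0]},{"hand":0,"travel":[0.1,0,6.8],"angular":[0,0,0]}]'
```

```text
clock: 10.35
eef_pos: [542.6, -31.3, 49.4]
tool_rot: [3.14, -0.006, 0.002]
force: [1.2, 0.8, -2.6]
width: 45.8
```

```bash
python3 -m creep '[{"hand":0,"travel":[0,0,0.15],"angular":[0,0,0]},{"hand":0,"travel":[0,0,0.3],"angular":[0,0,0]},{"hand":0,"travel":[0,0,0.3],"angular":[0,0,0]}]'
```

```text
clock: 10.65
eef_pos: [543.1, -31.3, 47.0]
tool_rot: [3.14, -0.007, 0.002]
force: [0.2, -0.7, 4.0]
width: 45.7
```

```bash
python3 -m creep '[{"hand":0.85,"travel":[0,0,0],"angular":[0,0,0]},{"hand":0.85,"travel":[0,0,0],"angular":[0,0,0]},{"hand":0.85,"travel":[0,0,0],"angular":[0,0,0]},{"hand":0.85,"travel":[0,0,0],"angular":[0,0,0]},{"hand":0.85,"travel":[0,0,0],"angular":[0,0,0]},{"hand":0.85,"travel":[0,0,0],"angular":[0,0,0]},{"hand":0.85,"travel":[0,0,-2],"angular":[0,0,0]},{"hand":0.85,"travel":[0,0,-5],"angular":[0,0,0]},{"hand":0.85,"travel":[0,0,-9],"angular":[0,0,0]},{"hand":0.85,"travel":[0,0,-13],"angular":[0,0,0]},{"hand":0.85,"travel":[0,0,-17],"angular":[0,0,0]},{"hand":0.85,"travel":[0,0,-20],"angular":[0,0,0]},{"hand":0.85,"travel":[0,0,-20],"angular":[0,0,0]}]'; python3 - <<'E'
from h import *
st()
e=ctrl.get_image("top"); d=snap("side","s5",(220,170,360,290),5)
for t in["bottle_center","nest","clamp_jaw","post","collar","handle"]:
    for c in("side","top"): 
        print(t,c,[(np.round(r["at"]).tolist(),round(r["confidence"],2)) for r in ctrl.spot_point(c,t)])
E
```

```text
clock: 11.95
eef_pos: [544.3, -31.5, 251.3]
tool_rot: [3.14, -0.015, 0.002]
force: [1.0, -0.5, -0.6]
width: 72.4
{'clock': 11.95, 'qpos': [-0.311, 0.482, 0.471, 1.811, -0.273, 0.897, 0.283], 'eef_pos': [544.329, -31.512, 251.26], 'tool_rot': [3.14, -0.015, 0.002], 'force': [1.005, -0.456, -0.616], 'width': 72.398}
bottle_center side [([542.0, -29.0, 68.0], 0.92), ([408.0, -261.0, 39.0], 0.66), ([549.0, -64.0, 29.0], 0.65)]
bottle_center top [([400.0, -259.0, 41.0], 0.85), ([544.0, -33.0, 67.0], 0.63)]
nest side [([541.0, -25.0, 28.0], 0.77)]
nest top []
clamp_jaw side [([545.0, -64.0, 28.0], 0.83), ([545.0, -26.0, 28.0], 0.2)]
clamp_jaw top [([544.0, -61.0, 30.0], 0.61)]
post side [([636.0, -155.0, 123.0], 0.56), ([541.0, -32.0, 34.0], 0.22)]
post top [([632.0, -147.0, 122.0], 0.67)]
collar side [([543.0, -169.0, 79.0], 0.68)]
collar top [([544.0, -174.0, 78.0], 0.85)]
handle side [([540.0, -168.0, 76.0], 0.82), ([543.0, -33.0, 35.0], 0.41)]
handle top [([542.0, -172.0, 75.0], 0.73)]
```

View pics/s5.png

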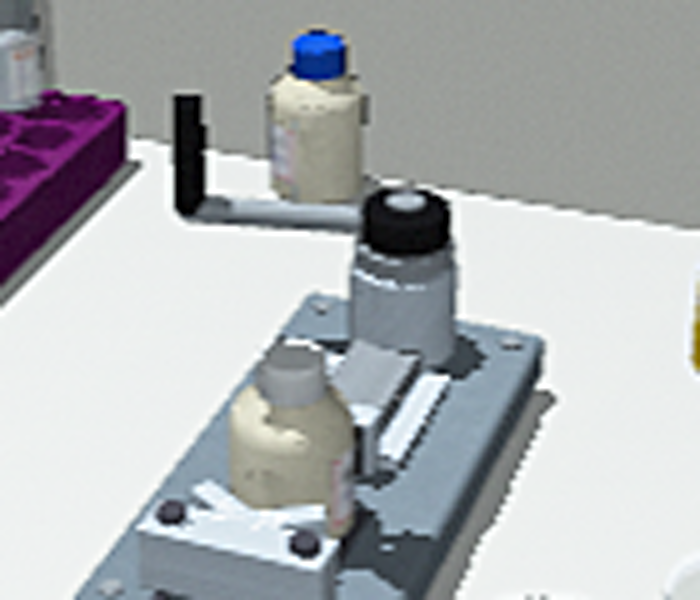

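The bottle stands upright on the bed between jaw and vee, let go (crop px 290,440), and the post is free at crop px (188,150). Next I'll cage the post loosely, with tool x tangential.

```bash
python3 -m creep '[{"hand":0.3,"travel":[1,1,0],"angular":[0,0,-8]},{"hand":0.3,"travel":[2,3,0],"angular":[0,0,-16]},{"hand":0.3,"travel":[4,5,0],"angular":[0,0,-24]},{"hand":0.3,"travel":[6,8,0],"angular":[0,0,-32]},{"hand":0.3,"travel":[8,10,0],"angular":[0,0,-40]},{"hand":0.3,"travel":[9,11.8,0],"angular":[0,0,-48]},{"hand":0.3,"travel":[9,11.8,1],"angular":[0,0,-56]},{"hand":0.3,"travel":[9,11.8,2],"angular":[0,0,-64]},{"hand":0.3,"travel":[9,11.8,4],"angular":[0,0,-72]},{"hand":0.3,"travel":[9,11.8,6],"angular":[0,0,-80]},{"hand":0.3,"travel":[9,11.8,7],"angular":[0,0,-88]},{"hand":0.3,"travel":[9,11.8,7],"angular":[0,0,-96]},{"hand":0.3,"travel":[9,11.8,7],"angular":[0,0,-103]},{"hand":0.3,"travel":[9,11.8,7],"angular":[0,0,-103]},{"hand":0.3,"travel":[9,11.8,7],"angular":[0,0,-103]}]'; python3 - <<'E'
from h import *
s=st()
d=ctrl.get_image("side"); e=ctrl.get_image("top")
a=cv2.resize(d["frame"][150:270,220:340,::-1],(480,480)); b=cv2.resize(e["frame"][140:260,230:310,::-1],(320,480))
cv2.imwrite("pics/s6.png",np.hstack([a,b]))
for t in["post","collar"]:
    for c in("side","top"): 
        print(t,c,[(np.round(r["at"]).tolist(),round(r["confidence"],2)) for r in ctrl.spot_point(c,t)])
print(proj(d,(634,-150,124)),proj(d,s["eef_pos"]),proj(e,(634,-150,144)),proj(e,(542.5,-171,110)))
E
```

```text
clock: 14.15
eef_pos: [632.3, -149.2, 177.6]
tool_rot: [3.136, 0.003, 1.796]
force: [0.3, -0.2, 0.5]
width: 25.8
{'clock': 14.15, 'qpos': [0.22, 0.681, -0.053, 1.579, 0.044, 0.876, 1.947], 'eef_pos': [632.281, -149.236, 177.609], 'tool_rot': [3.136, 0.003, 1.796], 'force': [0.264, -0.245, 0.514], 'width': 25.8}
post side [([636.0, -156.0, 124.0], 0.67), ([544.0, -63.0, 29.0], 0.54), ([544.0, -28.0, 29.0], 0.34)]
post top []
collar side [([545.0, -172.0, 79.0], 0.57)]
collar top [([544.0, -173.0, 78.0], 0.55)]
[257.44585027 198.4864507 ] [257.51554422 175.46276106] [281.97065477 171.57603986] [291.79315436 215.77352528]
```

View pics/s6.png

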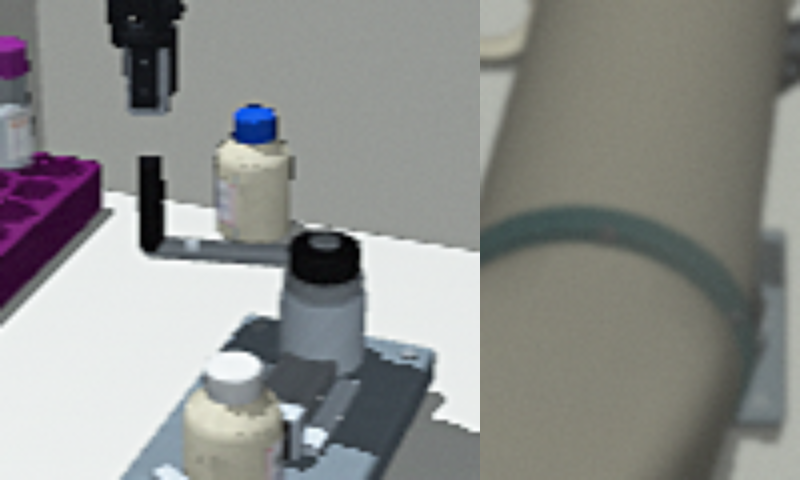

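The post is straight below the fingers (crop px 151,200, which matches my estimate). I'll open a little wider and descend.

```bash
python3 -m creep '[{"hand":0.42,"travel":[-0.2,0.2,1],"angular":[0,0,0]},{"hand":0.42,"travel":[-0.2,0.2,2],"angular":[0,0,0]},{"hand":0.42,"travel":[-0.2,0.2,3],"angular":[0,0,0]},{"hand":0.42,"travel":[-0.2,0.2,4],"angular":[0,0,0]},{"hand":0.42,"travel":[-0.2,0.2,5],"angular":[0,0,0]},{"hand":0.42,"travel":[-0.2,0.2,6],"angular":[0,0,0]},{"hand":0.42,"travel":[-0.2,0.2,6.6],"angular":[0,0,0]},{"hand":0.42,"travel":[-0.2,0.2,6.6],"angular":[0,0,0]},{"hand":0.42,"travel":[-0.2,0.2,6.6],"angular":[0,0,0]}]'; python3 - <<'E'
from h import *
s=st(); d=snap("side","s7",(220,150,340,250),6)
E
```

```text
clock: 15.35
eef_pos: [635.4, -150.5, 111.8]
tool_rot: [3.135, 0.003, 1.799]
force: [0.3, 0.6, -0.1]
width: 35.8
{'clock': 15.35, 'qpos': [0.219, 0.765, -0.05, 1.618, 0.052, 0.752, 1.944], 'eef_pos': [635.369, -150.547, 111.797], 'tool_rot': [3.135, 0.003, 1.799], 'force': [0.343, 0.617, -0.092], 'width': 35.796}
```

View pics/s7.png

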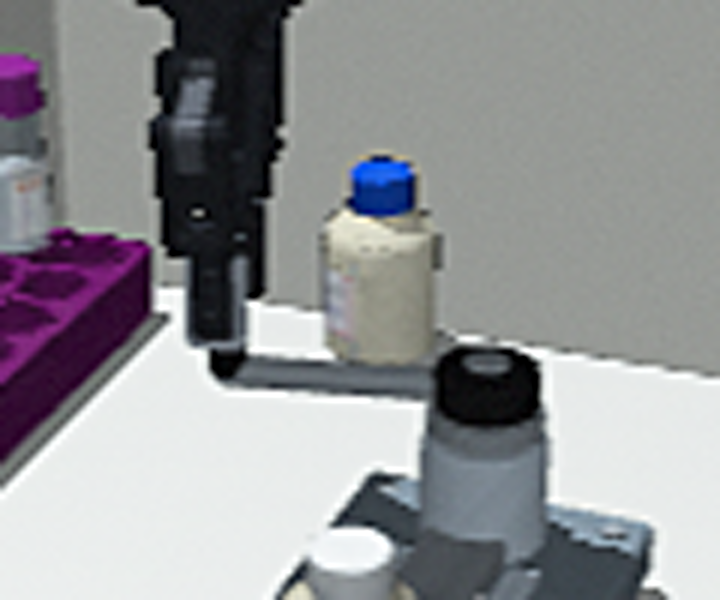

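The post sits between the fingers (px ~226,350) with no contact force. I'll narrow the cage and start turning clockwise.

```bash
python3 -m creep '[{"hand":0.24,"travel":[0,0,0],"angular":[0,0,0]},{"hand":0.24,"travel":[0,0,0],"angular":[0,0,0]},{"hand":0.24,"travel":[0,0,0],"angular":[0,0,0]},{"hand":0.24,"travel":[-0.33,-0.01,0],"angular":[0,0,2]},{"hand":0.24,"travel":[-0.66,-0.02,0],"angular":[0,0,4]},{"hand":0.24,"travel":[-0.99,-0.05,0],"angular":[0,0,6]},{"hand":0.24,"travel":[-1.32,-0.09,0],"angular":[0,0,8]},{"hand":0.24,"travel":[-1.65,-0.14,0],"angular":[0,0,10]},{"hand":0.24,"travel":[-1.98,-0.21,0],"angular":[0,0,12]},{"hand":0.24,"travel":[-2.3,-0.28,0],"angular":[0,0,14]},{"hand":0.24,"travel":[-2.62,-0.37,0],"angular":[0,0,16]},{"hand":0.24,"travel":[-2.62,-0.37,0],"angular":[0,0,16]}]'
```

```text
clock: 16.6
eef_pos: [638.0, -178.0, 112.3]
tool_rot: [3.134, 0.002, 1.517]
force: [-0.1, 1.4, 0.9]
width: 20.5
```

```bash
python3 -m creep '[{"hand":0.24,"travel":[-0.33,-0.01,0],"angular":[0,0,2]},{"hand":0.24,"travel":[-0.66,-0.02,0],"angular":[0,0,4]},{"hand":0.24,"travel":[-0.99,-0.05,0],"angular":[0,0,6]},{"hand":0.24,"travel":[-1.32,-0.09,0],"angular":[0,0,8]}]'
```

```text
clock: 17.0
eef_pos: [636.2, -191.3, 112.2]
tool_rot: [3.134, 0.001, 1.375]
force: [-0.4, 3.7, 0.7]
width: 20.6
```

```bash
python3 -m creep '[{"hand":0.24,"travel":[-0.33,-0.01,0],"angular":[0,0,2]},{"hand":0.24,"travel":[-0.66,-0.02,0],"angular":[0,0,4]},{"hand":0.24,"travel":[-0.99,-0.05,0],"angular":[0,0,6]}]'
```

```text
clock: 17.3
eef_pos: [633.6, -201.0, 112.2]
tool_rot: [3.134, 0.0, 1.267]
force: [-0.5, 2.4, -0.0]
width: 20.4
```

```bash
python3 -m creep '[{"hand":0.24,"travel":[-0.33,-0.01,0],"angular":[0,0,2]},{"hand":0.24,"travel":[-0.66,-0.02,0],"angular":[0,0,4]},{"hand":0.24,"travel":[-0.99,-0.05,0],"angular":[0,0,6]}]'
```

```text
clock: 17.6
eef_pos: [629.9, -210.4, 112.1]
tool_rot: [3.134, -0.001, 1.16]
force: [-0.6, 4.1, 0.4]
width: 20.4
```

```bash
python3 -m creep '[{"hand":0.24,"travel":[-0.33,-0.01,0],"angular":[0,0,2]},{"hand":0.24,"travel":[-0.66,-0.02,0],"angular":[0,0,4]}]'; python3 - <<'E'
from h import *
d=ctrl.get_image("side")
for t in["bottle_center","clamp_jaw","nest"]:
        print(t,[(np.round(r["at"],1).tolist(),round(r["confidence"],2)) for r in ctrl.spot_point("side",t)])
E
```

```text
clock: 17.8
eef_pos: [626.9, -216.6, 112.1]
tool_rot: [3.135, -0.001, 1.087]
force: [0.0, 4.0, -0.7]
width: 20.9
bottle_center [([538.5, -22.1, 68.8], 0.89), ([403.2, -260.4, 41.4], 0.79), ([649.2, -368.8, -1.6], 0.19)]
clamp_jaw [([547.5, -47.6, 28.4], 0.49)]
nest [([544.3, -25.0, 30.1], 0.69)]
```

The jaw is nearly at the bottle's home position. Smaller steps from here.

```bash
python3 -m creep '[{"hand":0.24,"travel":[-0.25,-0.0,0],"angular":[0,0,1.5]},{"hand":0.24,"travel":[-0.5,-0.01,0],"angular":[0,0,3]}]'
```

```text
clock: 18.2
eef_pos: [625.9, -218.7, 112.1]
tool_rot: [3.134, -0.005, 1.037]
force: [1.6, 8.9, -0.2]
width: 20.2
```

```bash
python3 -m creep '[{"hand":0.24,"travel":[-0.25,-0.0,0],"angular":[0,0,1.5]},{"hand":0.24,"travel":[-0.5,-0.01,0],"angular":[0,0,3]}]'
```

```text
clock: 18.4
eef_pos: [624.8, -219.8, 112.2]
tool_rot: [3.135, -0.009, 0.985]
force: [1.8, 8.2, -0.7]
width: 20.7
```

```bash
python3 -m creep '[{"hand":0.24,"travel":[-0.25,-0.0,0],"angular":[0,0,1.5]},{"hand":0.24,"travel":[-0.5,-0.01,0],"angular":[0,0,3]}]'
```

```text
clock: 18.6
eef_pos: [623.6, -220.9, 112.2]
tool_rot: [3.136, -0.014, 0.933]
force: [2.3, 7.5, -0.1]
width: 20.7
```

```bash
python3 -m creep '[{"hand":0.24,"travel":[-0.4,0.03,0],"angular":[0,0,0]},{"hand":0.24,"travel":[-0.7,0.05,0],"angular":[0,0,0]},{"hand":0.24,"travel":[-0.8,0.05,0],"angular":[0,0,0]}]'; python3 - <<'E'
from h import *
s=st(); d=snap("side","s8",(270,180,340,250),8.5)
for t in["bottle_center","clamp_jaw","nest","post"]:
        print(t,[(np.round(r["at"],1).tolist(),round(r["confidence"],2)) for r in ctrl.spot_point("side",t)])
E
```

```text
clock: 18.9
eef_pos: [621.4, -225.2, 112.4]
tool_rot: [3.134, -0.018, 0.934]
force: [4.0, 6.9, -1.1]
width: 20.7
{'clock': 18.9, 'qpos': [0.217, 0.78, 0.166, 1.603, -0.191, 0.763, 1.406], 'eef_pos': [621.358, -225.169, 112.379], 'tool_rot': [3.134, -0.018, 0.934], 'force': [3.969, 6.93, -1.088], 'width': 20.71}
bottle_center [([403.2, -256.7, 41.7], 0.77), ([539.8, -24.2, 69.3], 0.69)]
clamp_jaw [([546.7, -47.2, 31.8], 0.68), ([539.4, -168.7, 75.2], 0.28)]
nest [([545.6, -25.6, 30.4], 0.77), ([540.2, -26.2, 69.2], 0.4)]
post [([621.2, -225.8, 125.4], 0.97)]
```

View pics/s8.png

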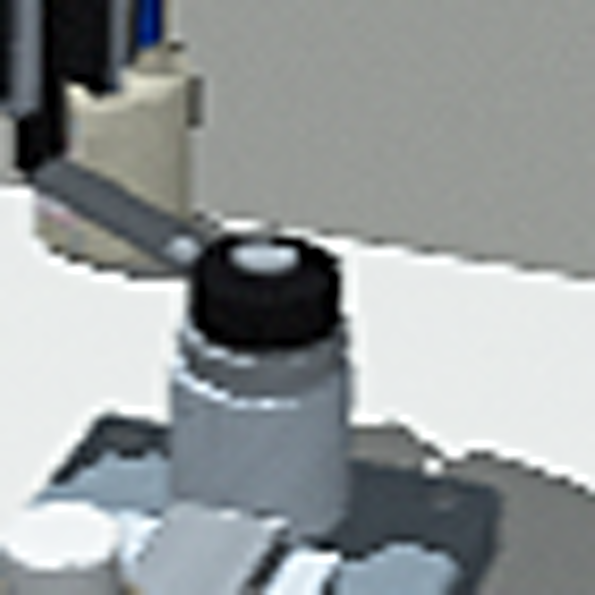

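The force has stayed flat at about 8 N over 7.7 mm, so the clutch is slipping, by roughly 0.07 rad so far. I'll go about 6.5 mm more.

```bash
python3 -m creep '[{"hand":0.24,"travel":[-0.4,0,0],"angular":[0,0,0]},{"hand":0.24,"travel":[-0.8,-0.02,0],"angular":[0,0,0]},{"hand":0.24,"travel":[-0.95,-0.03,0],"angular":[0,0,0]}]'
```

```text
clock: 19.45
eef_pos: [618.0, -230.6, 112.6]
tool_rot: [3.132, -0.022, 0.935]
force: [4.1, 6.2, -1.1]
width: 20.8
```

```bash
python3 -m creep '[{"hand":0.5,"travel":[0.25,0,0],"angular":[0,0,0]},{"hand":0.5,"travel":[0.25,0,0],"angular":[0,0,0]},{"hand":0.5,"travel":[0.25,0,0],"angular":[0,0,0]},{"hand":0.5,"travel":[0.25,0,-2],"angular":[0,0,0]},{"hand":0.5,"travel":[0.25,0,-5],"angular":[0,0,0]},{"hand":0.5,"travel":[0.25,0,-9],"angular":[0,0,0]},{"hand":0.5,"travel":[0.25,0,-13],"angular":[0,0,0]},{"hand":0.5,"travel":[0.25,0,-15],"angular":[0,0,0]}]'; python3 - <<'E'
from h import *
s=st(); d=ctrl.get_image("side"); e=ctrl.get_image("top")
for t in["bottle_center","clamp_jaw","nest","post","collar","tape_roll","big_bottle","dish"]:
    for c in("side","top"):
        print(t,c,[(np.round(r["at"],1).tolist(),round(r["confidence"],2)) for r in ctrl.spot_point(c,t)][:2])
a=cv2.resize(d["frame"][180:290,230:340,::-1],(590,590),interpolation=cv2.INTER_CUBIC);cv2.imwrite("pics/s9.png",a)
E
```

```text
clock: 20.25
eef_pos: [617.4, -232.5, 266.8]
tool_rot: [3.126, -0.022, 0.933]
force: [0.4, -0.1, -0.5]
width: 42.4
{'clock': 20.25, 'qpos': [0.207, 0.607, 0.205, 1.47, -0.153, 1.058, 1.383], 'eef_pos': [617.4, -232.481, 266.819], 'tool_rot': [3.126, -0.022, 0.933], 'force': [0.412, -0.063, -0.517], 'width': 42.407}
bottle_center side [([542.5, -25.8, 69.6], 0.95), ([401.7, -255.8, 38.4], 0.55)]
bottle_center top [([540.0, -27.2, 66.2], 0.95), ([400.4, -259.0, 37.6], 0.8)]
clamp_jaw side [([545.1, -44.9, 31.3], 0.75)]
clamp_jaw top [([541.5, -42.5, 30.1], 0.42)]
nest side [([544.5, -27.3, 30.1], 0.94)]
nest top [([544.6, -24.8, 29.8], 0.76)]
post side [([619.4, -232.1, 124.5], 0.7)]
post top [([541.2, -28.6, 68.5], 0.63)]
collar side [([547.3, -170.9, 80.1], 0.64)]
collar top []
tape_roll side [([741.3, -31.7, 0.3], 0.57), ([621.1, -230.3, 118.6], 0.41)]
tape_roll top [([742.5, -34.3, 2.0], 0.58)]
big_bottle side [([652.8, -364.7, 1.4], 0.64)]
big_bottle top [([544.2, -22.3, 29.7], 0.66), ([649.8, -361.7, -1.0], 0.65)]
dish side [([372.7, -68.8, -1.8], 0.97)]
dish top []
```

View pics/s9.png

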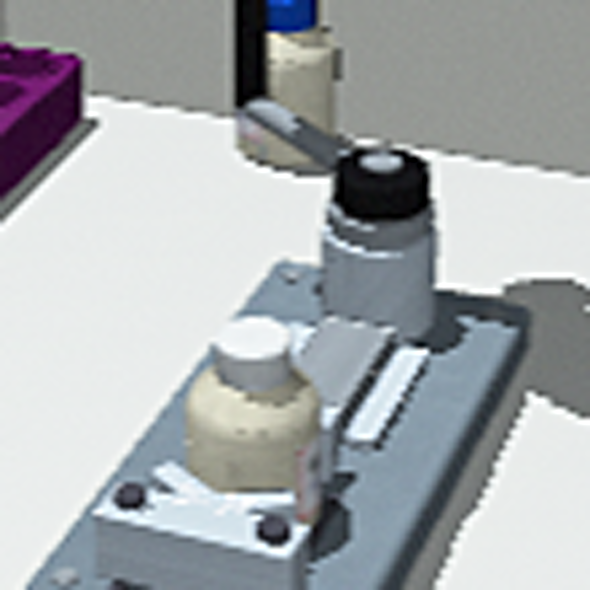

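```bash
python3 -c "
from h import *; print(ctrl.finish_job()); st()"
```

```text
the job is handed in; nothing more can be done
None
the job is handed in; nothing more can be done
```

I stood the small pale-capped bottle on the bed between the jaw and the vee, let it go, and turned the handle clockwise until its clutch slipped. Then I released the handle, lifted the arm clear and handed the job in at about 20 s of the 64 s. `ctrl.finish_job()` gives no verdict, so I can't confirm the result.

**Bottle grip:** the first grip read 45 mm instead of 48 mm with an upward push, so I reopened, went lower and gripped again. That grip also read about 45.5 mm, but it held and the bottle was set down upright.

**Last checks:**
- **Bottle:** the networks put its centre at about (541, -26.5, 68) mm and the nest at about (544.5, -26) mm. That is about 3 mm apart against a 5 mm limit, within the networks' own error of about 4 mm. It looks upright in the vee with the jaw against it.
- **Clutch:** the force rose from about 4 N to 8.6 N, then stayed at 7.4–8.6 N over 14 mm at the post. I take that as a slip of about 0.15 rad, perhaps 0.17.
- **Other things:** the tape roll, big bottle and dish measured within about 5 mm of their first positions. The arm touched nothing when I handed in.

**Not confirmed or disagreeing:**
- The plateau sits slightly below the stated 8.5–11 N, which I put down to sensor offset and to the handle's geometry.
- The white lines on the hub and collar were not visible, so the slip angle comes only from the tool's path and the force.
- The jaw's force on the bottle was never measured directly.

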